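Nest the resin casting frames in their tray

ROBOT

A 6-joint arm with a two-finger parallel gripper is mounted at the origin on a cart in front of the work surface, level with it; the furniture and walls round the work are solid. World frame = base frame: x ahead of the robot, y to its left, z up, the work surface at z = 0. Lengths are in mm, angles in rad, forces in N, time in s.
With the tool pointing down it reaches from about 275 to 1000 mm from the base axis. Payload 8.4 kg.
Tool frame: the origin (TCP) lies at the very end of the fingers, on their centre line; the grasp point (between the pads) lies 19 mm behind it; z points along the fingers, y is the line along which they close (so a half turn about z gives the same grasp; the last joint's range is limited). The gripper opens to 85 mm and grips with 20 to 120 N. Pads are 22 mm wide; open, the fingers measure 114 mm over their backs; the gripper's body (76 mm by 85 mm) begins 54 mm behind the grasp point. The pads swing forward as they close: fully open they stand 13 mm farther back than shut.
Start: joints at [1.31, 0.353, 1.633, -0, 1.155, -0.002], TCP at [159.949, 604.189, 231.281] pointing down, gripper open.
Joint ranges: [-2.63, 2.63], [-0.92, 2.1], [0.06, 2.66], [-1.3, 4.44], [0, 2.69], [-3.02, 3.02]. Speed limits (rad/s): [2.22, 2.22, 2.79, 3.14, 3.14, 3.14].

INTERFACE

Orientations are given as [roll, pitch, yaw] about the fixed x, y, z axes, in that order (R = Rz(yaw) Ry(pitch) Rx(roll)).
In Python, from rig import sensors, grab_frame, camera_params, order gives the robot as it stands. The module is installed in compiled form; this text tells all that it offers.
- The arm moves only by the tool move_arm, never from a script. Its argument "motion" is a list of rows, each a list of 7 numbers: the turn, a rotation vector about the tool's x, y, z in fractions of the full range, 1 being pi rad, then the shift along the tool's x, y, z in fractions of the full range, 1 being 75 cm, then the finger opening in m, from 0 to 0.0854. A call has 1 to 8 rows; each row is the pose to reach, as a shift and turn from the pose commanded when the call began, along the tool's axes at that moment; what a row does not reach only later rows make up. A row lasts 1/8 s, in which the tool goes at most 62.5 mm and 10.7 degrees, less where a joint would pass 70% of its speed; a pose out of reach is approached as far as the arm can. No shift or turn number may pass 1 either way. A call with a gripper value outside its range is refused whole. The fingers move at their own pace and stop on an object; "grip_force" is the grip in N (left out, the last holds). Time passes only in rows, so rows that repeat a pose let the fingers close. It gives the time, the measured TCP pose, the force, the opening and the grip force at its end, in the units of the state.
- sensors.sense(): the state, without advancing time (a new reading comes with each control period).
- grab_frame(name): name is "side" or "top"; returns (picture, depth): 384x512x3 uint8, red, green, blue; 384x512 float32, mm along the optical axis (not along the pixel's ray), 0 where there is no reading.
- camera_params(name): a dict with "camera_matrix" (3x3 intrinsics, pixels), "k1" (the pictures are not rectified: a ray, as slopes to the right and down, at radius r is drawn at 1 + k1 r^2 times it, then the intrinsics apply), "world_from_camera" (4x4, takes a point from camera to world coordinates). Camera axes: x right, y down, z forward; pixel columns grow to the right and rows downward; lengths in mm; the calibration is good to about 2 mm. A picture is of the moment at which its call begins. camera_params takes no time and is no camera call.
- order.sign_off(): hands the job in; it is judged then, once.
The state is a dict: "clock": time; "qpos": joint angles; "qvel": joint speeds; "joint_efforts": joint torques, N m; "eef_pos": TCP position; "tcp_rot": TCP orientation; "contact_force": force on the tool from outside, world axes, zero at the start; "wrist_torque": the same for the moment, N m; "opening": opening from 0.0 (shut) to 1.0 (fully open); "grasp_force": force on a finger pad.
Only numpy, scipy, OpenCV 4.12 (cv2) and the standard library are available. Lean on these libraries where they do the work, as an engineer would, in place of code of your own. Each camera call takes 0.05 s, during which the arm holds its last target. There are 200 camera calls.

TASK

Put the three loose U-shaped casting frames away in the grey tray behind the one already standing there: side by side on the tray floor, each one turned end for end against its neighbour so that its leg stands in its neighbour's slot and the four interlock compactly. Then slide the tray's keeper up against the last frame so that they cannot rattle. Leave the other things on the worktop where they are.

Things in the scene. Friction and masses are not known exactly. Their poses are not given: they have to be found in the camera images.
- tray: Fixed grey storage tray, 88 mm (x) by 180 (y); origin: centre of its underside, on the worktop. Floor 6 mm above the origin. Side rims along y, 5 mm thick, 8 mm above the floor, 78 mm apart inside (x = +-39). End wall at its -y end, 24 mm above the floor. The frames stand in it in a row along y, each lengthwise along x.
- tray_wall (a point): Middle of the end wall's inner face, at floor level (tray x = 0, y = -82 mm, z = 6 mm). Axes as the tray's. The row starts here and grows to +y. Nested, the frames' centres lie 20, 42, 64 and 86 mm from this wall, with 5 mm of play each way between neighbouring legs; frames with the web at the -x rim are centred at tray x = -5 mm, those turned round at +5 mm (4 mm of play to rim and leg tips).
- frame_a: U-shaped aluminium casting frame, the same as frame_b (see there). Stands loose in the tray, up to 3 mm from the end wall, its web towards the tray's -x rim and its legs pointing to the tray's +x; it stays there as the first of the row.
- frame_b: Loose U-shaped frame of bare aluminium, a piece of deep channel stood on end: the U is seen from above. 60 mm long (x), 39 wide (y), 32 tall, walls 6, slot between the legs 27, 80 to 150 g. Origin: centre of the 60x39 outline, underside. Web (closed end) at -x; legs point to +x, centre lines y = +-16.5, tips x = +30. It can be pinched lengthwise over the web and one leg's tip. Any yaw.
- frame_c: Loose U-shaped frame of bare aluminium, a piece of deep channel stood on end: the U is seen from above. 60 mm long (x), 39 wide (y), 32 tall, walls 6, slot between the legs 27, 80 to 150 g. Origin: centre of the 60x39 outline, underside. Web (closed end) at -x; legs point to +x, centre lines y = +-16.5, tips x = +30. It can be pinched lengthwise over the web and one leg's tip. Any yaw.
- frame_d: Loose U-shaped frame of bare aluminium, a piece of deep channel stood on end: the U is seen from above. 60 mm long (x), 39 wide (y), 32 tall, walls 6, slot between the legs 27, 80 to 150 g. Origin: centre of the 60x39 outline, underside. Web (closed end) at -x; legs point to +x, centre lines y = +-16.5, tips x = +30. It can be pinched lengthwise over the web and one leg's tip. Any yaw.
- frame_a_web (a point): Middle of the outer face of that frame's web, 16 mm above its underside (frame x = -30 mm). Axes as the frame's.
- frame_b_web (a point): Middle of the outer face of that frame's web, 16 mm above its underside (frame x = -30 mm). Axes as the frame's.
- frame_c_web (a point): Middle of the outer face of that frame's web, 16 mm above its underside (frame x = -30 mm). Axes as the frame's.
- frame_d_web (a point): Middle of the outer face of that frame's web, 16 mm above its underside (frame x = -30 mm). Axes as the frame's.
- keeper (a joint): Travel of the tray's keeper, m: 0 fully open, grows as it slides along the tray's -y towards the end wall, at most 0.064. Its face is 140 mm minus the travel from the end wall. About 2 N of friction; stays where it is left.
- keeper_face (a point): Middle of the lower edge of the keeper's face (the one towards the frames), at the tray's floor level; axes as the tray's. The keeper is an aluminium bar 76 mm long (x), 10 thick (y), its top 36 mm above the tray floor.
- keeper_tab (a point): Centre of the grip part of the keeper's black thumb tab, which stands on top of the bar: 26 mm (x) by 10 thick (y), from 36 to 63 mm above the tray floor; this point is 52 mm above the tray floor, 5 mm (y) behind keeper_face; axes as the tray's.
- iodine_bottle: brown glass dropper bottle with a black teat, 36 mm across, 113 tall; stands loose behind the tray. Origin: centre of its underside. Not part of the job.
- coral: piece of white branched coral, 54x63x28, lying loose on the worktop. Origin: centre of its underside. Not part of the job.
- dark_cap_pot: small cream pot with a black screw cap, 36 mm across, 56 tall, loose. Origin: centre of its underside. Not part of the job.
- timer: flat cream bench timer with buttons, 64x68x18, loose. Origin: centre of its underside. Not part of the job.
- compound_microscope: Fixed white microscope beside the work, never to be touched: about 200 mm (x) by 130 (y) by 400 tall. Origin: on the worktop under its middle; it faces its own -x (towards the robot). Its eyepieces overhang that front: 125 mm out from the origin, 90 wide, 290 to 350 mm above the worktop, at the height of a wrist. The worktop's front strip before it is free.

How it is judged (in metres and radians):
On the way, in this order (a step that is already met when the one before it is completed fails the run):
1. the three loose frames stand nested in the tray behind the first, each turned against its neighbour (y of frame_a in the frame of tray between -0.0795 and -0.0455 m and x of frame_a_web in the frame of tray below -0.02 m and x of frame_a in the frame of tray between -0.012 and 0.012 m and z of frame_a in the frame of tray between 0.002 and 0.01 m and angle between frame_a's own z axis and vertical below 0.08 rad and angle between the x axis of frame_a and the x axis of tray, either way round below 0.16 rad and ((y of frame_b in the frame of tray between -0.0575 and -0.0235 m and x of frame_b_web in the frame of tray above 0.02 m and x of frame_b in the frame of tray between -0.012 and 0.012 m and z of frame_b in the frame of tray between 0.002 and 0.01 m and angle between frame_b's own z axis and vertical below 0.08 rad and angle between the x axis of frame_b and the x axis of tray, either way round below 0.16 rad) or (y of frame_b in the frame of tray between -0.0355 and -0.0015 m and x of frame_b_web in the frame of tray below -0.02 m and x of frame_b in the frame of tray between -0.012 and 0.012 m and z of frame_b in the frame of tray between 0.002 and 0.01 m and angle between frame_b's own z axis and vertical below 0.08 rad and angle between the x axis of frame_b and the x axis of tray, either way round below 0.16 rad) or (y of frame_b in the frame of tray between -0.0135 and 0.0205 m and x of frame_b_web in the frame of tray above 0.02 m and x of frame_b in the frame of tray between -0.012 and 0.012 m and z of frame_b in the frame of tray between 0.002 and 0.01 m and angle between frame_b's own z axis and vertical below 0.08 rad and angle between the x axis of frame_b and the x axis of tray, either way round below 0.16 rad)) and ((y of frame_c in the frame of tray between -0.0575 and -0.0235 m and x of frame_c_web in the frame of tray above 0.02 m and x of frame_c in the frame of tray between -0.012 and 0.012 m and z of frame_c in the frame of tray between 0.002 and 0.01 m and angle between frame_c's own z axis and vertical below 0.08 rad and angle between the x axis of frame_c and the x axis of tray, either way round below 0.16 rad) or (y of frame_c in the frame of tray between -0.0355 and -0.0015 m and x of frame_c_web in the frame of tray below -0.02 m and x of frame_c in the frame of tray between -0.012 and 0.012 m and z of frame_c in the frame of tray between 0.002 and 0.01 m and angle between frame_c's own z axis and vertical below 0.08 rad and angle between the x axis of frame_c and the x axis of tray, either way round below 0.16 rad) or (y of frame_c in the frame of tray between -0.0135 and 0.0205 m and x of frame_c_web in the frame of tray above 0.02 m and x of frame_c in the frame of tray between -0.012 and 0.012 m and z of frame_c in the frame of tray between 0.002 and 0.01 m and angle between frame_c's own z axis and vertical below 0.08 rad and angle between the x axis of frame_c and the x axis of tray, either way round below 0.16 rad)) and ((y of frame_d in the frame of tray between -0.0575 and -0.0235 m and x of frame_d_web in the frame of tray above 0.02 m and x of frame_d in the frame of tray between -0.012 and 0.012 m and z of frame_d in the frame of tray between 0.002 and 0.01 m and angle between frame_d's own z axis and vertical below 0.08 rad and angle between the x axis of frame_d and the x axis of tray, either way round below 0.16 rad) or (y of frame_d in the frame of tray between -0.0355 and -0.0015 m and x of frame_d_web in the frame of tray below -0.02 m and x of frame_d in the frame of tray between -0.012 and 0.012 m and z of frame_d in the frame of tray between 0.002 and 0.01 m and angle between frame_d's own z axis and vertical below 0.08 rad and angle between the x axis of frame_d and the x axis of tray, either way round below 0.16 rad) or (y of frame_d in the frame of tray between -0.0135 and 0.0205 m and x of frame_d_web in the frame of tray above 0.02 m and x of frame_d in the frame of tray between -0.012 and 0.012 m and z of frame_d in the frame of tray between 0.002 and 0.01 m and angle between frame_d's own z axis and vertical below 0.08 rad and angle between the x axis of frame_d and the x axis of tray, either way round below 0.16 rad))), for 0.2 s.
2. the keeper is slid up against the last frame (y of any of frame_b, frame_c, frame_d in the frame of keeper_face above -0.0255 m), for 0.2 s.
At the end, for the whole second after the job is handed in: All four frames stand upright and square (0.16 rad) on the tray floor, in a row from the end wall, centres about 22 mm apart (each within 17 mm of its place), webs alternately at the -x, +x, -x, +x rim; keeper within 6 mm of the last frame; all at rest (all of step 1 and y of any of frame_b, frame_c, frame_d in the frame of keeper_face above -0.0255 m and linear speed of each of frame_a, frame_b, frame_c, frame_d below 0.02 m/s); the robot touches nothing.
It fails at once if a bystander is moved more than 25 mm or tipped over (distance of any of iodine_bottle, coral, dark_cap_pot, timer from where it was at the start of the episode above 0.025 m or angle between any of iodine_bottle, coral, dark_cap_pot, timer's own z axis and vertical above 0.5 rad).
It fails at once if the first frame is taken out of its place (distance of frame_a from where it was at the start of the episode above 0.03 m).
It also fails if it takes over 72 s, if anything falls off the work surface, if the arm or the gripper's body presses on something with over 40 N, if the wrist force passes 120 N, or if a joint passes its speed limit or range.

## Working session

There is one attempt and no reset: what is moved stays moved. The work goes in short steps, Python scripts to look and compute and a tool call to move; the robot and the scene stay as the last step left them, time stands still between calls to the robot, and variables do not carry over. Pictures are saved under pics/ and viewed, at most 10 in all, crops included, and the job is handed in when it is done.

Besides the shell and the picture viewer there is one more tool, called by a JSON object that holds its "method" and its "body". move_arm: Moves the arm, as the interface text tells. Its arguments: {"type":"object","properties":{"motion":{"type":"array","items":{"type":"array","items":{"type":"number"}}},"grip_force":{"type":"number"}},"required":["motion"]}

```bash
mkdir -p pics
cat > h.py <<'E'
import numpy as np, cv2
from rig import sensors, grab_frame, camera_params, order
def cloud(name,d):
    p=camera_params(name);K=np.array(p["camera_matrix"],float);T=np.array(p["world_from_camera"],float)
    v,u=np.indices(d.shape)
    pts=np.stack([u,v],-1).reshape(-1,1,2).astype(float)
    n=cv2.undistortPoints(pts,K,np.array([p["k1"],0,0,0,0.]),None,None).reshape(d.shape+(2,))
    c=np.dstack([n[...,0]*d,n[...,1]*d,d])
    return c@T[:3,:3].T+T[:3,3]
E
python3 - <<'E'
from h import *
for n in("top","side"):
    im,d=grab_frame(n);cv2.imwrite(f"pics/{n}0.png",im[...,::-1]);np.save(n+"0.npy",cloud(n,d));np.save(n+"0d.npy",d)
    print(n,camera_params(n)["world_from_camera"],camera_params(n)["camera_matrix"])
print(sensors.sense())
E
```

```text
top [[-1.89298820e-02 -9.99429381e-01  2.79744784e-02  4.89860227e+02]
 [-9.99633344e-01  1.94607233e-02  1.88270695e-02  2.21226812e+01]
 [-1.93607300e-02 -2.76078272e-02 -9.99431323e-01  1.01058284e+03]
 [ 0.00000000e+00  0.00000000e+00  0.00000000e+00  1.00000000e+00]] [[355.09891829   0.         255.57045845]
 [  0.         355.09891829 194.11000107]
 [  0.           0.           1.        ]]
side [[ 8.93953941e-01 -1.89141493e-01  4.06290348e-01  8.35750437e+01]
 [-4.47818745e-01 -3.41686852e-01  8.26261742e-01 -8.76075275e+02]
 [-1.74563093e-02 -9.20584375e-01 -3.90153414e-01  4.74075781e+02]
 [ 0.00000000e+00  0.00000000e+00  0.00000000e+00  1.00000000e+00]] [[386.9353579    0.         260.36995026]
 [  0.         386.9353579  194.07756547]
 [  0.           0.           1.        ]]
{'clock': 0.1, 'qpos': array([ 1.30963205e+00,  3.53555728e-01,  1.63402926e+00,  3.42740219e-05,
        1.15518934e+00, -2.40047330e-03]), 'qvel': array([-0.00163479, -0.00131475, -0.00029954,  0.00032941, -0.00062824,
       -0.0019436 ]), 'joint_efforts': array([-2.32120465e-04, -6.06356978e+01, -3.42823899e+01, -2.46821529e-06,
        3.79646124e-03, -1.68022933e-05]), 'eef_pos': array([159.81411999, 603.80417009, 230.6642692 ]), 'tcp_rot': array([-3.14041106e+00, -3.41764177e-05,  2.88281497e+00]), 'contact_force': array([-0.48157206, -0.01200782,  0.01964178]), 'wrist_torque': array([ 0.00978647, -0.00037636,  0.01041577]), 'grasp_force': 0.0, 'opening': 1.0012744826459414}
```

View pics/top0.png

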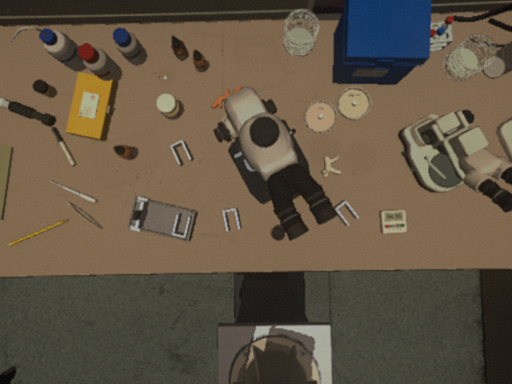

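View pics/side0.png

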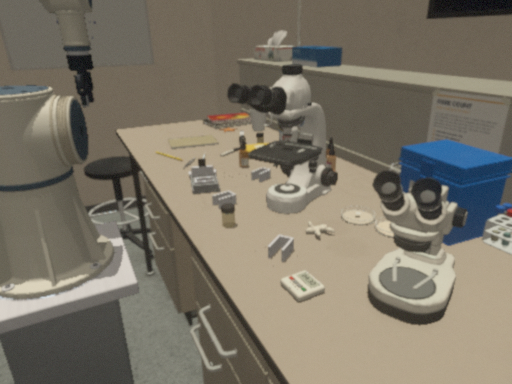

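The top view shows loose frames at about (181,152), (232,218) and (346,212), and the tray at (163,218) with frame_a at its right end. The keeper is at (140,212), the pot at (279,233), the coral at (331,165) and the timer at (393,221). The microscope eyepieces are around (290,215). The side view agrees with this.

```bash
cat >> h.py <<'E'
from scipy.optimize import minimize
from scipy.ndimage import map_coordinates
def project(name,P):
    p=camera_params(name);K=np.array(p["camera_matrix"],float);T=np.linalg.inv(np.array(p["world_from_camera"],float))
    c=np.asarray(P,float)@T[:3,:3].T+T[:3,3]
    return cv2.projectPoints(c.reshape(-1,1,3),np.zeros(3),np.zeros(3),K,np.array([p["k1"],0,0,0,0.]))[0].reshape(-1,2)
E
python3 - <<'E'
from h import *
C=np.load("top0.npy");im=cv2.imread("pics/top0.png")
for n,(u,v) in dict(b=(181,152),c=(232,218),d=(346,212),tray=(163,218),bottle=(124,152),pot=(279,233),coral=(331,165),timer=(393,221),scope=(285,190)).items():
    r=48 if n=="scope" else 38 if n=="tray" else 17
    W=C[max(0,v-r):v+r,u-r:u+r].reshape(-1,3)
    for lo,hi in ([(6,20),(20,60),(60,90)] if n=="tray" else [(10,500)] if n!="scope" else [(60,270),(270,370),(370,450)]):
        P=W[(W[:,2]>lo)&(W[:,2]<hi)]
        if len(P)<4: print(n,lo,"few");continue
        print(n,lo,len(P),"med",np.median(P,0).round(),"min",P.min(0).round(),"max",P.max(0).round(), cv2.minAreaRect(P[:,:2].astype(np.float32)))
P=C[100:270,:].reshape(-1,3);print("floor z",np.median(P[:,2]))
S=lambda u,v,r:cv2.resize(im[v-r:v+r,u-r:u+r],(390,290 if 0 else 390),interpolation=cv2.INTER_CUBIC)
cv2.imwrite("pics/crops.png",np.hstack([S(163,218,36),S(346,212,20)]))
E
```

```text
b 10 176 med [644. 253.  30.] min [603. 219.  10.] max [672. 276.  35.] ((637.2901611328125, 248.03277587890625), (59.783302307128906, 39.62492752075195), 24.91282081604004)
c 10 144 med [452. 116.  31.] min [417.  86.  10.] max [480. 134.  36.] ((448.0118713378906, 110.60028076171875), (59.297019958496094, 39.20515823364258), 10.96899700164795)
d 10 274 med [ 470. -188.   32.] min [ 428. -238.   10.] max [497. -98. 365.] ((471.0896301269531, -169.85238647460938), (143.0034637451172, 63.500301361083984), 74.04972839355469)
tray 6 797 med [456. 314.   9.] min [390. 209.   6.] max [544. 401.  20.] ((467.96783447265625, 301.94342041015625), (179.7755584716797, 124.49768829345703), 76.29595947265625)
tray 20 438 med [442. 261.  34.] min [394. 210.  20.] max [510. 389.  59.] ((448.40380859375, 299.6773681640625), (166.2046661376953, 88.08206939697266), 74.82884216308594)
tray 60 44 med [467. 359.  67.] min [453. 354.  60.] max [478. 369.  72.] ((465.7615966796875, 360.17523193359375), (11.854629516601562, 25.29172134399414), 68.62067413330078)
bottle 10 245 med [639. 389.  62.] min [624. 
[... 537 characters left out ...]
. -375.   10.] max [ 466. -304.   22.] ((434.4310302734375, -339.44708251953125), (63.75096893310547, 70.88829803466797), 2.110536813735962)
scope 60 1082 med [559.  37. 174.] min [490. -89. 168.] max [638.  81. 187.] ((588.048828125, 1.7434539794921875), (159.6610870361328, 155.4490203857422), 27.28968620300293)
scope 270 4238 med [524. -26. 346.] min [ 425. -111.  298.] max [612.  64. 366.] ((535.9345092773438, -26.592453002929688), (215.121826171875, 104.879150390625), 25.850473403930664)
scope 370 95 med [596.  17. 388.] min [591.  -2. 376.] max [600.  35. 393.] ((595.4216918945312, 16.464149475097656), (37.34199523925781, 9.034443855285645), 88.67475128173828)
floor z 0.3684319901897197
```

View pics/crops.png

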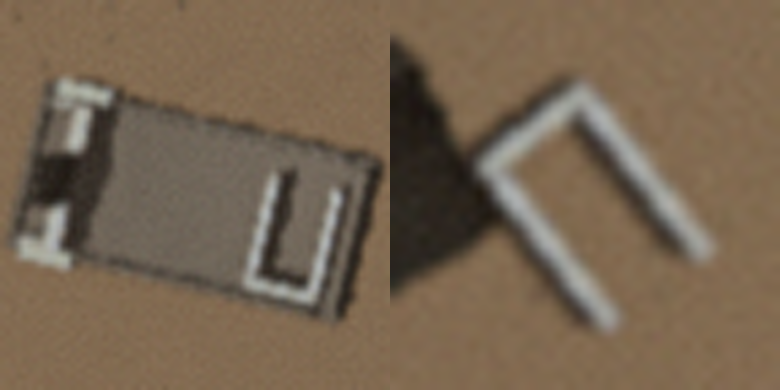

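```bash
cat >> h.py <<'E'
def usdf(q):  # signed-ish distance of frame-xy points to U outline region
    def box(c,h): 
        a=np.abs(q-c)-h
        return np.hypot(*np.maximum(a,0).T)
    return np.min([box(np.array([-27,0]),[3,19.5]),box(np.array([0,16.5]),[30,3]),box(np.array([0,-16.5]),[30,3])],0)
g=np.vstack([np.c_[np.full(20,-27),np.linspace(-18,18,20)]]+[np.c_[np.linspace(-28,28,30),np.full(30,s)] for s in(-16.5,16.5)])
from scipy.spatial import cKDTree
def fitU(P,guess=None):
    t=cKDTree(P);best=None
    def f(p):
        c,s=np.cos(p[2]),np.sin(p[2]);R=np.array([[c,-s],[s,c]])
        return np.minimum(usdf((P-p[:2])@R),6).__pow__(2).mean()+np.minimum(t.query(g@R.T+p[:2])[0],8).__pow__(2).mean()
    ys=np.arange(-np.pi,np.pi,np.pi/8) if guess is None else [guess[2]]
    for y in ys:
        r=minimize(f,[*(P.mean(0) if guess is None else guess[:2]),y],method="Nelder-Mead",options=dict(initial_simplex=None,xatol=.02,fatol=.01,maxiter=800))
        if best is None or r.fun<best.fun:best=r
    return best.x,best.fun
def comp(C,u,v,lo,hi,r=45):
    m=((C[...,2]>lo)&(C[...,2]<hi)).astype(np.uint8)
    n,L=cv2.connectedComponents(m)
    w=L[v-4:v+5,u-4:u+5];ids=w[w>0]
    return C[L==np.bincount(ids).argmax()]
def inbox(C,x,y,r,lo,hi):
    return C[(np.hypot(C[...,0]-x,C[...,1]-y)<r)&(C[...,2]>lo)&(C[...,2]<hi)]
E
python3 - <<'E'
from h import *
C=np.load("top0.npy")
for n,x,y in(("b",637,248),("c",448,111),("d",465,-190)):
    P=inbox(C,x,y,48,22,45);print(n,len(P),*fitU(P[:,:2]), np.percentile(P[:,2],[50,90]))
T=comp(C,163,218,4.5,100);print("tray",len(T),cv2.minAreaRect(T[:,:2].astype(np.float32)),T.min(0),T.max(0))
np.save("tray.npy",T)
P=inbox(C,440,250,48,25,45);P=P[P[:,1]>225] if 0 else P
print("a",*fitU(P[:,:2]))
# pot and eyepieces
P=inbox(C,415,-25,60,30,80);print("pot",len(P),P.min(0),P.max(0))
for lo in(290,330):
  P=inbox(C,450,-50,120,lo,420);print("eye",P.min(0),P.max(0),"miny pt",P[P[:,1].argmin()],"minx",P[P[:,0].argmin()])
  for x in (420,450,480,510): 
    Q=P[np.abs(P[:,0]-x)<15]; print(x,Q[:,1].min() if len(Q) else 0,Q[:,1].max() if len(Q) else 0)
E
```

```text
b 141 [637.07679918 247.98759556  -2.71155546] 1.2505285658244811 [30.51161286 33.24430655]
c 126 [447.62011303 110.34236937  -2.94087195] 1.2051202461268269 [30.89312617 32.95127819]
d 135 [ 461.37840834 -205.47548344   -2.49018278] 1.2470576034544403 [31.22645185 33.5987777 ]
tray 1635 ((452.19635009765625, 305.6843566894531), (179.8865203857422, 94.23867797851562), 75.39070892333984) [389.52657755 209.44236146   4.50779375] [516.32674564 401.4463724   71.94856562]
a [ 4.35002838e+02  2.43910761e+02 -2.41485537e-01] 6.365168761528608
pot 147 [392.47223088 -34.05729338  30.47570826] [426.96805219  -1.73472179  59.49118153]
eye [ 420.09890504 -118.67081641  305.91492623] [569.62751304  21.97675741 365.07135535] miny pt [ 468.37890032 -118.67081641  342.22356094] minx [420.09890504 -30.93785815 329.86075593]
420 -59.92086097002873 -22.172960837219772
450 -114.81087996592689 -4.868978315665917
480 -118.67081641125506 3.795724224430856
510 -103.82695484337302 10.93077665930174
eye [ 420.46949385 -118.67081641  330.00438766] [569.01871004  19.99598618 365.07135535] miny pt [ 468.37890032 -118.67081641  342.22356094] minx [420.46949385 -28.78678444 333.17485856]
420 -39.49823023809256 -22.172960837219772
450 -114.81087996592689 -4.868978315665917
480 -118.67081641125506 3.7792708282685687
510 -103.82695484337302 10.93077665930174
```

Run:
```python
from h import *
T=np.load("tray.npy")
def loc(p,P):
    c,s=np.cos(p[2]),np.sin(p[2]);return (P[:,:2]-p[:2])@np.array([[c,-s],[s,c]])
rim=T[(T[:,2]>10.5)&(T[:,2]<17)]; 
def f(p):
    q=loc(p,rim);q=q[(q[:,1]<50)];e=np.minimum(np.abs(np.abs(q[:,0])-41.5),8)
    w=loc(p,T[(T[:,2]>24)&(T[:,2]<34)]);w=w[(w[:,1]<-74)&(np.abs(w[:,0])<40)]
    a=loc(p,T[T[:,2]<13.5]); 
    return (np.clip(e-2.5,0,None)**2).mean()+0.02*(e**2).mean()+(np.clip(np.abs(w[:,1]+86)-4,0,8)**2).mean()+.02*((w[:,1]+86)**2).mean()+5*(q[:,0]<-30).mean()*0
best=min((minimize(f,[452+dx,305,-.255+dy],method="Nelder-Mead") for dx in(-4,0,4) for dy in(-.03,0,.03)),key=lambda r:r.fun)
p=best.x;print(p,best.fun)
q=loc(p,T);z=T[:,2]
print("extent -y",q[:,1].min(),q[:,1].max(), "x for y<40", np.percentile(q[q[:,1]<40][:,0],[0,1,99,100]))
m=(z>60);print("tab",q[m].mean(0),q[m].min(0),q[m].max(0))
m=(z>34)&(z<50)&(q[:,1]>20);print("keeper",q[m].min(0),q[m].max(0))
m=(z>20)&(q[:,1]<-15)&(q[:,1]>-81.0);A=T[m][:,:2];x,e=fitU(A,[435,244,-.25]);print("a",x,e,loc(p,np.array([x])),x[2]-p[2])
np.save("trayp.npy",p)
```

```text
[ 4.52335907e+02  3.06872586e+02 -2.48494167e-01] 4.640142424989207
extent -y -91.2952643225875 88.77899638722137 x for y<40 [-44.00693553 -42.9483816   43.54072117  46.40281033]
tab [ 0.69437795 54.33632491] [-12.82863395  48.69731554] [12.37614951 61.66744815]
keeper [-36.92554772  49.10432338] [37.46921234 59.94974689]
a [ 4.33268700e+02  2.46442531e+02 -2.48502985e-01] 1.2953081504215658 [[ -3.61908789 -63.26335513]] -8.817609891575984e-06
```

```bash
cat > m.py <<'E'
# usage: m.py x y z yaw [x y z yaw ...] -> turn z, tool shift (m) from current pose for each
import sys,numpy as np
from rig import sensors
from scipy.spatial.transform import Rotation as R
def rows(*W):
    s=sensors.sense();R0=R.from_euler("xyz",s["tcp_rot"])
    for x,y,z,w in W:
        d=R0.inv().apply(np.array([x,y,z])-s["eef_pos"])/1e3
        r=(R0.inv()*R.from_euler("xyz",[np.pi,0,w])).as_rotvec()
        print("turn",r.round(4),"shift",d.round(4))
if __name__=="__main__":
    a=np.array(sys.argv[1:],float).reshape(-1,4);rows(*a)
E
python3 m.py 630.8 261.6 120 2.001 630.8 261.6 8 2.001
```

```text
turn [-1.100e-03  5.000e-04  8.818e-01] shift [-0.5429 -0.2102  0.1109]
turn [-1.100e-03  5.000e-04  8.818e-01] shift [-0.5429 -0.21    0.2229]
```

The rows are not in the units I measure in: shifts go in shares of 75 cm and turns go in shares of pi rad. I convert before sending: -0.543 m / 0.75 = -0.724, -0.21 m / 0.75 = -0.28, 0.882 rad / 3.1416 = 0.2807.

{"method": "move_arm", "body": {"motion": [[0,0,0.2807,-0.724,-0.28,0.148,0.085],[0,0,0.2807,-0.724,-0.28,0.148,0.085],[0,0,0.2807,-0.724,-0.28,0.148,0.085],[0,0,0.2807,-0.724,-0.28,0.148,0.085],[0,0,0.2807,-0.724,-0.28,0.148,0.085],[0,0,0.2807,-0.724,-0.28,0.148,0.085],[0,0,0.2807,-0.724,-0.28,0.148,0.085],[0,0,0.2807,-0.724,-0.28,0.148,0.085]]}}

```text
clock: 1.1
eef_pos: [558.8, 314.2, 137.0]
tcp_rot: [-3.141, -0.0, 2.001]
contact_force: [-0.0, 0.2, -0.7]
opening: 0.996
grasp_force: 0.0
```

```bash
python3 m.py 630.8 261.6 80 2.001 630.8 261.6 8 2.001
```

```text
turn [-0.0003 -0.0001 -0.0003] shift [-0.0779  0.0435  0.057 ]
turn [-0.0003 -0.0001 -0.0003] shift [-0.0779  0.0436  0.129 ]
```

{"method": "move_arm", "body": {"motion": [[0,0,0,-0.104,0.058,0.076,0.085],[0,0,0,-0.104,0.058,0.076,0.085],[0,0,0,-0.104,0.058,0.076,0.085],[0,0,0,-0.104,0.058,0.076,0.085],[0,0,0,-0.104,0.058,0.076,0.085]]}}

```text
clock: 1.72
eef_pos: [629.0, 264.0, 81.5]
tcp_rot: [3.141, -0.0, 2.002]
contact_force: [-0.2, -0.3, -1.4]
opening: 0.995
grasp_force: 0.0
```

```bash
python3 m.py 630.8 261.6 8 2.001
python3 - <<'E'
from h import *
im,d=grab_frame("side");cv2.imwrite("pics/s1.png",cv2.resize(im[130:260,180:350,::-1],(680,520),interpolation=cv2.INTER_CUBIC))
E
```

```text
turn [ 0.0009 -0.0001  0.0009] shift [-0.0029  0.0005  0.0735]
```

View pics/s1.png

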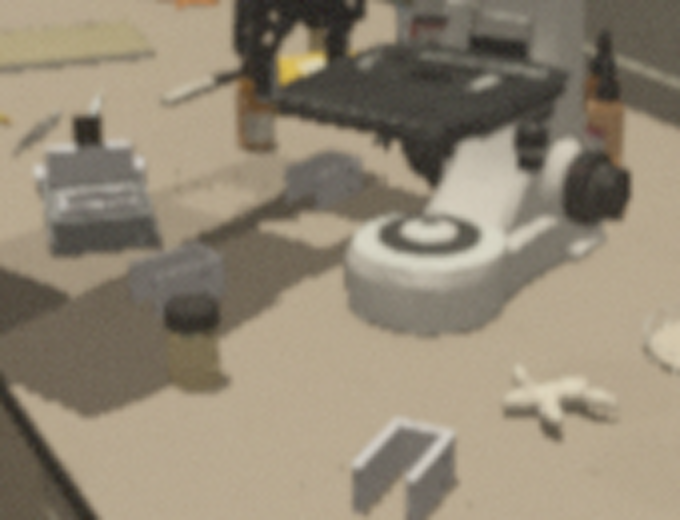

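The gripper, at about (300,25) in the crop, stands over frame b at (325,175), clear of the microscope.

To row units: 0.0735 m / 0.75 = 0.098, 0.0005 m / 0.75 = 0.0007.

{"method": "move_arm", "body": {"motion": [[0,0,0,-0.004,0.0007,0.0533,0.085],[0,0,0,-0.004,0.0007,0.098,0.085],[0,0,0,-0.004,0.0007,0.098,0.085],[0,0,0,-0.004,0.0007,0.098,0.05],[0,0,0,-0.004,0.0007,0.098,0.05],[0,0,0,-0.004,0.0007,0.098,0.05],[0,0,0,-0.004,0.0007,0.098,0.05]], "grip_force": 60}}

```text
clock: 2.65
eef_pos: [632.7, 261.4, 9.7]
tcp_rot: [3.138, -0.0, 2.001]
contact_force: [-0.1, 1.9, 7.0]
opening: 0.682
grasp_force: 64.5
```

```bash
python3 -c "
from m import *;print(sensors.sense());rows((630,262,100,2.001))"
```

```text
{'clock': 2.65, 'qpos': array([ 3.89479858e-01,  6.89791681e-01,  1.63114544e+00,  4.44469806e-04,
        8.16744583e-01, -4.08849915e-02]), 'qvel': array([ 0.0003668 ,  0.00022491,  0.00092755,  0.00076731, -0.00072958,
        0.00066364]), 'joint_efforts': array([-1.17107257e+00, -6.94639492e+01, -2.36928856e+01, -3.91466729e-01,
       -2.21437295e-01,  1.34527599e-02]), 'eef_pos': array([632.72580861, 261.44187286,   9.73968049]), 'tcp_rot': array([ 3.13767173e+00, -1.65047091e-04,  2.00085785e+00]), 'contact_force': array([-0.07162691,  1.8826278 ,  6.96666306]), 'wrist_torque': array([0.17155091, 0.26601652, 0.04550381]), 'grasp_force': 64.49084758758545, 'opening': 0.6817198012582055}
turn [ 0.0039 -0.0002 -0.0001] shift [ 0.0017 -0.0019 -0.0903]
```

To row units: -0.1 m / 0.75 = -0.1333, -0.04 m / 0.75 = -0.0533.

{"method": "move_arm", "body": {"motion": [[0,0,0,0,0,-0.0533,0.05],[0,0,0,0,0,-0.1333,0.05],[0,0,0,0,0,-0.1333,0.05],[0,0,0,0,0,-0.1333,0.05]]}}

```text
clock: 3.15
eef_pos: [631.1, 260.4, 107.8]
tcp_rot: [3.141, 0.0, 2.001]
contact_force: [0.5, -0.4, -1.3]
opening: 0.682
grasp_force: 65.1
```

```bash
python3 -c "
from m import *;print(sensors.sense()['grasp_force']);rows((450.5,279.3,110,1.322))"
```

```text
65.1018476486206
turn [ 8.000e-04 -3.000e-04  6.788e-01] shift [ 0.0925 -0.1563 -0.0024]
```

To row units: -0.156 m / 0.75 = -0.208, 0.0925 m / 0.75 = 0.1233, 0.679 rad / 3.1416 = 0.2161.

{"method": "move_arm", "body": {"motion": [[0,0,0.2161,0.1233,-0.208,-0.0027,0.05],[0,0,0.2161,0.1233,-0.208,-0.0027,0.05],[0,0,0.2161,0.1233,-0.208,-0.0027,0.05],[0,0,0.2161,0.1233,-0.208,-0.0027,0.05],[0,0,0.2161,0.1233,-0.208,-0.0027,0.05],[0,0,0.2161,0.1233,-0.208,-0.0027,0.05],[0,0,0.2161,0.1233,-0.208,-0.0027,0.05]]}}

```text
clock: 4.03
eef_pos: [451.2, 279.3, 108.7]
tcp_rot: [-3.141, 0.0, 1.323]
contact_force: [-0.2, 0.5, -0.8]
opening: 0.683
grasp_force: 65.2
```

```bash
python3 -c "
from m import *;rows((450.5,279.3,50,1.322),(450.5,279.3,16,1.322))
from h import *
im,d=grab_frame('side');C=cloud('side',d);cv2.imwrite('pics/s2.png',cv2.resize(im[110:210,160:290,::-1],(780,600),interpolation=cv2.INTER_CUBIC))
im,d=grab_frame('top');np.save('top1.npy',cloud('top',d))
"
```

```text
turn [-0.0003  0.0004  0.0007] shift [-0.0001 -0.0007  0.0587]
turn [-0.0003  0.0004  0.0007] shift [-0.0001 -0.0007  0.0927]
```

View pics/s2.png

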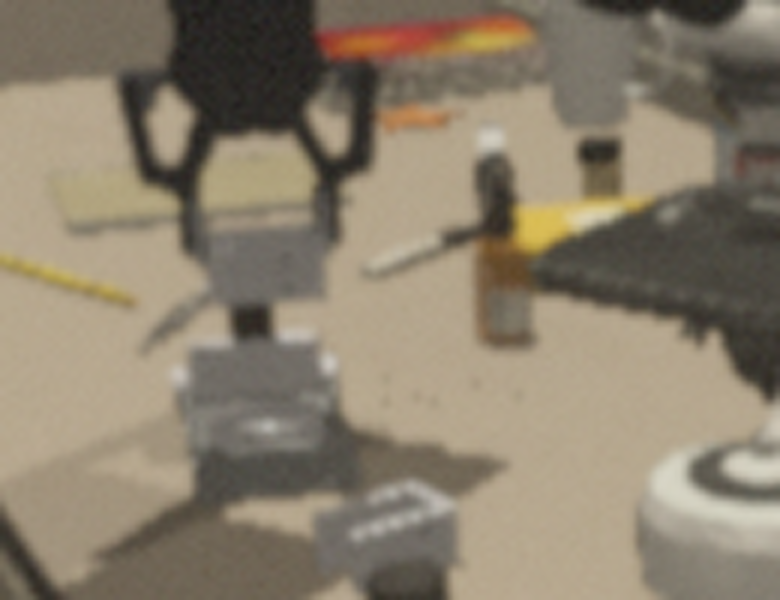

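The frame hangs level between the fingers at (265,265), above the tray. I'll lower it now.

{"method": "move_arm", "body": {"motion": [[0,0,0,0,-0.0009,0.04,0.05],[0,0,0,0,-0.0009,0.0733,0.05],[0,0,0,0,-0.0009,0.0933,0.05],[0,0,0,0,-0.0009,0.1067,0.05],[0,0,0,0,-0.0009,0.1173,0.05],[0,0,0,0,-0.0009,0.1227,0.05],[0,0,0,0,-0.0009,0.1227,0.05]]}}

```text
clock: 5.0
eef_pos: [450.3, 279.7, 17.2]
tcp_rot: [3.142, -0.0, 1.322]
contact_force: [0.3, -0.1, -1.5]
opening: 0.681
grasp_force: 65.2
```

To row units: -0.134 m / 0.75 = -0.1787, -0.11 m / 0.75 = -0.1467.

{"method": "move_arm", "body": {"motion": [[0,0,0,0,0,0.0016,0.05],[0,0,0,0,0,0.0016,0.075],[0,0,0,0,0,0.0016,0.075],[0,0,0,0,0,0.0016,0.08],[0,0,0,0,0,-0.0667,0.085],[0,0,0,0,0,-0.1467,0.085],[0,0,0,0,0,-0.1787,0.085],[0,0,0,0,0,-0.1787,0.085]]}}

```text
clock: 6.0
eef_pos: [451.4, 280.4, 153.3]
tcp_rot: [3.138, -0.003, 1.322]
contact_force: [-0.1, 0.2, 0.3]
opening: 0.994
grasp_force: 0.0
```

```bash
python3 -c "
from m import *;rows((300,240,150,0.8),(300,0,150,-.2),(470.5,-217.4,150,-.919))"
```

```text
turn [ 0.0022 -0.004   0.5218] shift [-0.0764 -0.1368  0.0026]
turn [ 1.0000e-04 -5.0000e-03  1.5218e+00] shift [-0.309  -0.0777  0.0021]
turn [-1.9000e-03 -5.3000e-03  2.2408e+00] shift [-0.4777  0.1412  0.0022]
```

To row units: -0.403 m / 0.75 = -0.5373, -0.117 m / 0.75 = -0.156, 1.42 rad / 3.1416 = 0.452.

{"method": "move_arm", "body": {"motion": [[0,0,0.0318,-0.0533,-0.06,0.0027,0.085],[0,0,0.0955,-0.1067,-0.1133,0.0027,0.085],[0,0,0.1592,-0.1493,-0.156,0.0027,0.085],[0,0,0.2228,-0.2267,-0.136,0.0027,0.085],[0,0,0.2801,-0.304,-0.116,0.0027,0.085],[0,0,0.3374,-0.3827,-0.096,0.0027,0.085],[0,0,0.3947,-0.46,-0.076,0.0027,0.085],[0,0,0.452,-0.5373,-0.0573,0.0027,0.085]]}}

```text
clock: 7.0
eef_pos: [308.3, -102.1, 148.5]
tcp_rot: [-3.141, 0.001, -0.097]
contact_force: [2.6, 0.9, -0.3]
opening: 0.996
grasp_force: 0.0
```

```bash
python3 -c "
from m import *;rows((320,-217,150,-.6),(470.5,-217.4,90,-.919))
from h import *
C=np.load('trayp.npy');print(C)
im,d=grab_frame('top');C=cloud('top',d);np.save('top2.npy',C)
P=inbox(C,452,268,60,24,45);P=P[P[:,2]>0]
p=np.array([452.04,305.71,-.2485])
c,s=np.cos(p[2]),np.sin(p[2]);R_=np.array([[c,-s],[s,c]])
def sel(y0,y1):
    q=(P[:,:2]-p[:2])@R_;return P[(q[:,1]>y0)&(q[:,1]<y1)][:,:2]
A=sel(-80.5,0)
# joint fit of two U
t=cKDTree(A)
def pose(v,P): 
    c,s=np.cos(v[2]),np.sin(v[2]);return (P-v[:2])@np.array([[c,-s],[s,c]])
def smp(v):
    c,s=np.cos(v[2]),np.sin(v[2]);return g@np.array([[c,-s],[s,c]]).T+v[:2]
def f(v):
    d1=np.minimum(usdf(pose(v[:3],A)),usdf(pose(v[3:],A)))
    return (np.minimum(d1,6)**2).mean()+sum((np.minimum(t.query(smp(w))[0],8)**2).mean() for w in(v[:3],v[3:]))
a0=R_@[-4,-62]+p[:2];b0=R_@[5,-40]+p[:2]
r=minimize(f,[*a0,p[2],*b0,p[2]+np.pi],method='Powell')
for v in(r.x[:3],r.x[3:]): print(R_.T@(v[:2]-p[:2]),v[2]-p[2])
print(r.fun,len(A))
"
```

```text
turn [-1.000e-04  6.000e-04  5.032e-01] shift [ 0.0228  0.1133 -0.0015]
turn [0.000e+00 6.000e-04 8.222e-01] shift [0.1726 0.0991 0.0584]
[ 4.52335907e+02  3.06872586e+02 -2.48494167e-01]
[ -2.65439247 -62.94496089] -0.013280202801739027
[  1.715751   -41.18772922] 3.1409289603273605
2.3226429625232425 322
```

```bash
python3 -c "
from h import *
im,d=grab_frame('top');C=cloud('top',d)
cv2.imwrite('pics/t3.png',cv2.resize(im[190:245,125:200,::-1],(750,550),interpolation=cv2.INTER_CUBIC))
p=np.array([452.04,305.71,-.2485]);c,s=np.cos(p[2]),np.sin(p[2]);R_=np.array([[c,-s],[s,c]])
q=(C[...,:2]-p[:2])@R_
for yy in (-78,-66,-62,-57,-45,-40,-24):
    m=(np.abs(q[...,1]-yy)<2)&(np.abs(q[...,0])<45)&(C[...,2]>22);o=np.argsort(q[m][:,0]);print(yy,[(int(x),int(z)) for x,z in zip(q[m][o][:,0],C[m][o][:,2])])
"
```

```text
-78 [(-31, 22), (-30, 39), (-30, 37), (-28, 25), (-27, 36), (-25, 30), (-24, 37), (-22, 31), (-21, 38), (-19, 24), (-19, 35), (-19, 33), (-16, 26), (-16, 37), (-16, 38), (-13, 31), (-13, 38), (-10, 39), (-10, 34), (-8, 22), (-8, 34), (-5, 36), (-4, 37), (-2, 36), (0, 31), (0, 40), (3, 39), (3, 37), (5, 24), (5, 37), (6, 34), (8, 27), (11, 31), (11, 38), (14, 35), (14, 31), (17, 38), (17, 38), (19, 40), (20, 27), (20, 38), (22, 37), (23, 31), (25, 36), (26, 35)]
-66 [(-30, 40), (-28, 36), (-27, 37)]
-62 [(-31, 38), (-30, 41), (-28, 39), (-27, 22), (-23, 27), (-23, 38), (-20, 29), (-20, 38), (-18, 31), (-14, 34), (-12, 36), (-9, 26), (-9, 38), (-6, 30), (-3, 33), (-1, 25), (0, 37), (1, 23), (2, 37), (4, 28), (5, 42), (7, 30), (9, 23), (10, 34), (12, 25), (13, 40), (15, 28), (16, 39), (18, 29), (21, 23), (21, 33), (23, 22), (24, 38), (26, 24), (27, 37), (30, 32), (32, 22), (32, 30)]
-57 [(-32, 35), (-29, 38), (-27, 31), (-27, 35), (-24, 37), (-23, 37), (-21, 38), (-18, 40), (-16, 36), (-15, 37), (-12, 39), (-12, 37), (-9, 38), (-7, 35), (-4, 38), (-4, 34), (-2, 36), (-1, 36), (1, 36), (
[... 360 characters left out ...]
4), (-4, 32), (-1, 39), (0, 36), (1, 35), (3, 39), (3, 29), (4, 38), (6, 35), (9, 23), (9, 39), (12, 38), (12, 26), (12, 38), (14, 39), (15, 35), (15, 29), (18, 30), (18, 38), (20, 35), (21, 35), (23, 35), (23, 35), (26, 37), (26, 34), (26, 29), (29, 35), (31, 36)]
-40 [(-27, 35), (-24, 38), (-16, 36), (-13, 38), (8, 37), (19, 33), (27, 34), (30, 38), (33, 35), (33, 27), (33, 22)]
-24 [(-25, 40), (-23, 35), (-20, 37), (-18, 36), (-17, 37), (-15, 33), (-11, 38), (-9, 36), (-6, 40), (-6, 37), (-4, 37), (-3, 37), (-1, 33), (1, 38), (4, 36), (5, 37), (7, 42), (7, 37), (10, 34), (13, 37), (15, 35), (16, 35), (18, 37), (19, 38), (21, 36), (24, 36), (29, 35), (30, 36), (32, 39), (32, 33), (33, 31)]
```

View pics/t3.png

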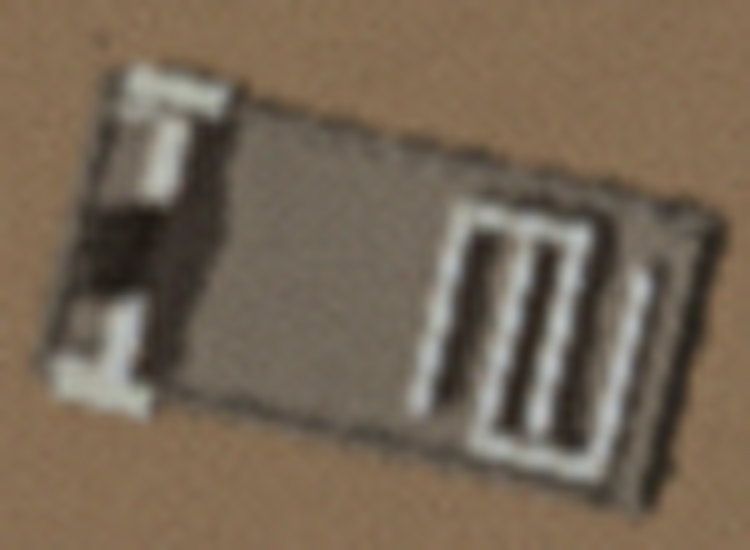

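Frame b is nested: its web is at the top around (530,215), and its leg stands in frame_a's slot. Frame d is next.

To row units: 0.1726 m / 0.75 = 0.2301, 0.16 m / 0.75 = 0.2133, 0.823 rad / 3.1416 = 0.262.

{"method": "move_arm", "body": {"motion": [[0,0,0.0477,0.02,0.0667,0,0.085],[0,0,0.105,0.04,0.1333,0,0.085],[0,0,0.1592,0.08,0.1507,0,0.085],[0,0,0.2165,0.1467,0.1413,0.0267,0.085],[0,0,0.262,0.2133,0.1333,0.0533,0.085],[0,0,0.262,0.2301,0.132,0.0779,0.085],[0,0,0.262,0.2301,0.132,0.0779,0.085],[0,0,0.262,0.2301,0.132,0.0779,0.085]]}}

```text
clock: 8.1
eef_pos: [471.0, -213.8, 90.4]
tcp_rot: [3.141, 0.002, -0.913]
contact_force: [-1.0, -0.1, 0.1]
opening: 0.998
grasp_force: 0.0
```

```bash
python3 m.py 470.5 -217.4 8.5 -.919
```

```text
turn [0.0009 0.0017 0.0063] shift [0.0027 0.0025 0.0819]
```

{"method": "move_arm", "body": {"motion": [[0,0,0,0,0,0.04,0.085],[0,0,0,0,0,0.06,0.085],[0,0,0,0,0,0.06,0.085]]}}

```text
clock: 8.48
eef_pos: [471.0, -214.3, 45.4]
tcp_rot: [3.141, 0.002, -0.914]
contact_force: [-0.0, 0.1, 0.2]
opening: 0.993
grasp_force: 0.0
```

```bash
python3 m.py 470.5 -217.4 8.5 -.919
```

```text
turn [0.0009 0.0016 0.0051] shift [0.0022 0.0023 0.0369]
```

To row units: 0.037 m / 0.75 = 0.0493, 0.0023 m / 0.75 = 0.0031, 0.005 rad / 3.1416 = 0.0016.

{"method": "move_arm", "body": {"motion": [[0,0,0.0016,0.0029,0.0031,0.0267,0.085],[0,0,0.0016,0.0029,0.0031,0.0493,0.085],[0,0,0.0016,0.0029,0.0031,0.0493,0.085],[0,0,0.0016,0.0029,0.0031,0.0493,0.05],[0,0,0.0016,0.0029,0.0031,0.0493,0.05],[0,0,0.0016,0.0029,0.0031,0.0493,0.05],[0,0,0.0016,0.0029,0.0031,0.0493,0.05]], "grip_force": 60}}

```text
clock: 9.35
eef_pos: [472.1, -217.8, 9.8]
tcp_rot: [-3.141, -0.001, -0.919]
contact_force: [-1.5, 2.0, 5.8]
opening: 0.68
grasp_force: 62.8
```

To row units: -0.142 m / 0.75 = -0.1893, -0.11 m / 0.75 = -0.1467.

{"method": "move_arm", "body": {"motion": [[0,0,0,0,0,-0.0667,0.05],[0,0,0,0,0,-0.1467,0.05],[0,0,0,0,0,-0.1893,0.05],[0,0,0,0,0,-0.1893,0.05]]}}

```text
clock: 9.85
eef_pos: [473.4, -218.5, 153.8]
tcp_rot: [-3.139, -0.005, -0.919]
contact_force: [-0.3, 0.1, -1.9]
opening: 0.678
grasp_force: 65.5
```

```bash
python3 -c "
from m import *;rows((330,-215,150,-.6),(315,-100,150,-.2),(315,100,150,.5),(315,150,150,.9),(400,250,150,1.322))"
```

```text
turn [-0.0019 -0.0057 -0.3185] shift [-0.0898  0.1118  0.003 ]
turn [-0.0008 -0.0061 -0.7185] shift [-0.1903  0.054   0.0026]
turn [ 0.0015 -0.0064 -1.4185] shift [-0.3492 -0.0674  0.0021]
turn [ 0.0029 -0.0063 -1.8185] shift [-0.389  -0.0978  0.002 ]
turn [ 0.0045 -0.006  -2.2405] shift [-0.4168 -0.226   0.0022]
```

To row units: -0.325 m / 0.75 = -0.4333, -0.28 m / 0.75 = -0.3733, -1.2 rad / 3.1416 = -0.382.

{"method": "move_arm", "body": {"motion": [[0,0,-0.0318,-0.04,0.0493,0.004,0.05],[0,0,-0.0637,-0.08,0.0993,0.004,0.05],[0,0,-0.1019,-0.12,0.1493,0.004,0.05],[0,0,-0.1592,-0.1867,0.1107,0.004,0.05],[0,0,-0.2165,-0.2533,0.072,0.004,0.05],[0,0,-0.2737,-0.3133,0.0267,0.004,0.05],[0,0,-0.331,-0.3733,-0.0193,0.004,0.05],[0,0,-0.382,-0.4333,-0.0653,0.004,0.05]]}}

```text
clock: 10.85
eef_pos: [312.4, 71.9, 147.1]
tcp_rot: [3.142, 0.001, 0.287]
contact_force: [1.7, -0.5, -1.1]
opening: 0.68
grasp_force: 65.5
```

```bash
python3 -c "
from m import *
import numpy as np
c,s=np.cos(-.2485),np.sin(-.2485);q=np.array([[c,-s],[s,c]])@[-4,-18+16.3]+[452.04,305.71];print(q)
rows((315,100,150,.5),(315,150,150,.9),(*q,120,1.322))"
```

```text
[447.74475472 305.04602111]
turn [-0.      0.0006 -0.2135] shift [ 0.0105 -0.0262 -0.0029]
turn [-2.000e-04  6.000e-04 -6.135e-01] shift [ 0.0246 -0.0742 -0.0029]
turn [-3.0000e-04  5.0000e-04 -1.0355e+00] shift [ 0.1958 -0.1854  0.027 ]
```

To row units: 0.1958 m / 0.75 = 0.2611, -0.1854 m / 0.75 = -0.2472, -1.0355 rad / 3.1416 = -0.3296.

{"method": "move_arm", "body": {"motion": [[0,0,-0.0573,0.02,-0.06,0,0.05],[0,0,-0.1146,0.04,-0.1067,0,0.05],[0,0,-0.1719,0.0933,-0.14,0,0.05],[0,0,-0.2292,0.1533,-0.18,0,0.05],[0,0,-0.2865,0.2133,-0.2173,0.0133,0.05],[0,0,-0.3296,0.2611,-0.2472,0.036,0.05],[0,0,-0.3296,0.2611,-0.2472,0.036,0.05],[0,0,-0.3296,0.2611,-0.2472,0.036,0.05]]}}

```text
clock: 11.85
eef_pos: [448.5, 301.8, 119.4]
tcp_rot: [-3.139, 0.003, 1.316]
contact_force: [-0.6, -0.8, -1.0]
opening: 0.684
grasp_force: 65.5
```

To row units: 0.06 m / 0.75 = 0.08, 0.04 m / 0.75 = 0.0533.

{"method": "move_arm", "body": {"motion": [[0,0,0,0,0,0.0267,0.05],[0,0,0,0,0,0.0533,0.05],[0,0,0,0,0,0.08,0.05],[0,0,0,0,0,0.08,0.05]]}}

```text
clock: 12.35
eef_pos: [448.2, 301.2, 59.9]
tcp_rot: [-3.139, 0.002, 1.315]
contact_force: [-0.9, -0.5, -1.0]
opening: 0.68
grasp_force: 65.5
```

```bash
python3 m.py 447.75 305.05 16 1.322
```

```text
turn [-0.0021  0.0024 -0.0066] shift [ 0.0037 -0.0013  0.0439]
```

To row units: 0.0435 m / 0.75 = 0.058, 0.0037 m / 0.75 = 0.0049, -0.0066 rad / 3.1416 = -0.0021.

{"method": "move_arm", "body": {"motion": [[-0.0006,0.0006,-0.0021,0.0049,-0.0017,0.004,0.05],[-0.0006,0.0006,-0.0021,0.0049,-0.0017,0.02,0.05],[-0.0006,0.0006,-0.0021,0.0049,-0.0017,0.0333,0.05],[-0.0006,0.0006,-0.0021,0.0049,-0.0017,0.0453,0.05],[-0.0006,0.0006,-0.0021,0.0049,-0.0017,0.0533,0.05],[-0.0006,0.0006,-0.0021,0.0049,-0.0017,0.058,0.05],[-0.0006,0.0006,-0.0021,0.0049,-0.0017,0.058,0.05]]}}

```text
clock: 13.22
eef_pos: [449.6, 306.6, 17.0]
tcp_rot: [3.14, -0.002, 1.323]
contact_force: [-0.6, -0.4, -1.3]
opening: 0.682
grasp_force: 65.5
```

To row units: -0.1 m / 0.75 = -0.1333, -0.05 m / 0.75 = -0.0667.

{"method": "move_arm", "body": {"motion": [[0,0,0,0,0,0.0016,0.05],[0,0,0,0,0,0.0016,0.075],[0,0,0,0,0,0.0016,0.075],[0,0,0,0,0,0.0016,0.08],[0,0,0,0,0,-0.0667,0.085],[0,0,0,0,0,-0.1333,0.085],[0,0,0,0,0,-0.1333,0.085]]}}

```text
clock: 14.1
eef_pos: [451.7, 308.1, 121.1]
tcp_rot: [3.135, -0.007, 1.323]
contact_force: [-0.3, -0.2, 0.3]
opening: 0.995
grasp_force: 0.0
```

```bash
python3 m.py 444.6 125 100 1.771
```

```text
turn [ 0.0083 -0.0057 -0.4476] shift [-0.1794  0.0378  0.02  ]
```

To row units: -0.18 m / 0.75 = -0.24, 0.0378 m / 0.75 = 0.0504, -0.448 rad / 3.1416 = -0.1426.

{"method": "move_arm", "body": {"motion": [[0,0,-0.0477,-0.08,0.0168,0,0.085],[0,0,-0.0955,-0.16,0.0333,0.0133,0.085],[0,0,-0.1426,-0.24,0.0504,0.0267,0.085],[0,0,-0.1426,-0.24,0.0504,0.0267,0.085],[0,0,-0.1426,-0.24,0.0504,0.0267,0.085],[0,0,-0.1426,-0.24,0.0504,0.0267,0.085]]}}

```text
clock: 14.85
eef_pos: [442.3, 123.9, 96.9]
tcp_rot: [3.139, -0.001, 1.772]
contact_force: [0.2, 0.3, -0.3]
opening: 0.995
grasp_force: 0.0
```

```bash
python3 -c "
from m import *
rows((444.6,125,8.5,1.771))
from h import *
im,d=grab_frame('top');C=cloud('top',d)
cv2.imwrite('pics/t4.png',cv2.resize(im[190:245,125:200,::-1],(750,550),interpolation=cv2.INTER_CUBIC))
p=np.array([452.04,305.71,-.2485]);c,s=np.cos(p[2]),np.sin(p[2]);R_=np.array([[c,-s],[s,c]])
q=(C[...,:2]-p[:2])@R_
m=(np.abs(q[...,0])<45)&(q[...,1]>-81)&(q[...,1]<35)&(C[...,2]>30)
for xx in(-30,-10,0,10,30):
  k=m&(np.abs(q[...,0]-xx)<3);print(xx,np.histogram(q[k][:,1],np.arange(-81,36,3))[0])
for yy in(-35,-18,-2):
  k=m&(np.abs(q[...,1]-yy)<2.5);print(yy,np.sort(q[k][:,0]).round().astype(int),C[k][:,2].max())
print(sensors.sense()['tcp_rot'])
"
```

```text
turn [ 0.0031 -0.0011  0.0007] shift [0.0005 0.0022 0.0884]
-30 [0 0 0 0 0 0 0 0 0 0 0 0 0 0 0 0 0 0 0 0 0 0 0 0 0 0 0 0 0 0 0 0 0 0 0 0 0
 0]
-10 [0 0 0 0 0 0 0 0 0 0 0 0 0 0 0 0 0 0 0 0 0 0 0 0 0 0 0 0 0 0 0 0 0 0 0 0 0
 0]
0 [0 0 0 0 0 0 0 0 0 0 0 0 0 0 0 0 0 0 0 0 0 0 0 0 0 0 0 0 0 0 0 0 0 0 0 0 0
 0]
10 [0 0 0 0 0 0 0 0 0 0 0 0 0 0 0 0 0 0 0 0 0 0 0 0 0 0 2 3 0 0 0 0 0 0 0 0 0
 0]
30 [0 0 0 0 0 0 0 0 1 2 1 2 3 2 2 3 1 3 3 3 0 0 0 0 0 0 0 0 0 0 0 0 0 0 0 0 0
 0]
-35 [21 21 24 24 29 30 32 33] 39.49153338620886Traceback (most recent call last):
  File "<string>", line 13, in <module>
    k=m&(np.abs(q[...,1]-yy)<2.5);print(yy,np.sort(q[k][:,0]).round().astype(int),C[k][:,2].max())
                                                                                  ~~~~~~~~~~~~~^^
    return umr_maximum(a, axis, None, out, keepdims, initial, where)
ValueError: zero-size array to reduction operation maximum which has no identity
```

View pics/t4.png

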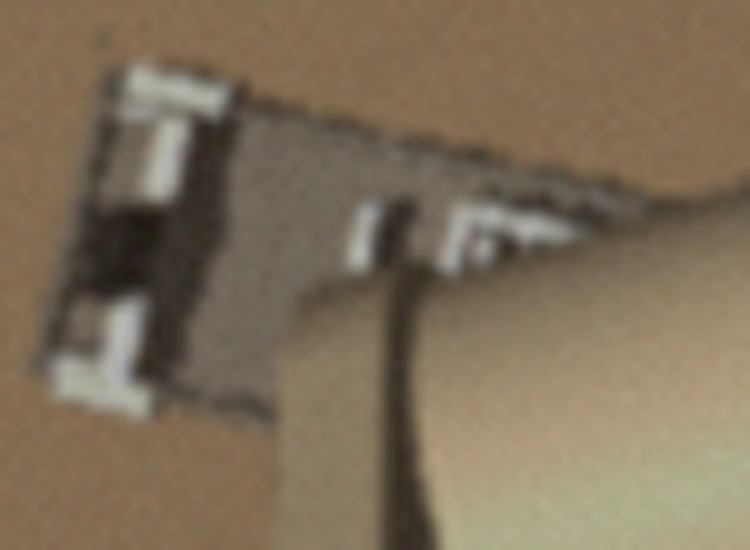

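The arm hides most of the tray, but d's far leg shows at (365,235). I'll pick frame c now and check the tray later.

To row units: 0.0885 m / 0.75 = 0.118, 0.075 m / 0.75 = 0.1, 0.003 rad / 3.1416 = 0.001.

{"method": "move_arm", "body": {"motion": [[0.001,-0.0003,0,0.0007,0.0029,0.06,0.085],[0.001,-0.0003,0,0.0007,0.0029,0.1,0.085],[0.001,-0.0003,0,0.0007,0.0029,0.118,0.085],[0.001,-0.0003,0,0.0007,0.0029,0.118,0.085],[0.001,-0.0003,0,0.0007,0.0029,0.118,0.05],[0.001,-0.0003,0,0.0007,0.0029,0.118,0.05],[0.001,-0.0003,0,0.0007,0.0029,0.118,0.05],[0.001,-0.0003,0,0.0007,0.0029,0.118,0.05]], "grip_force": 60}}

```text
clock: 15.9
eef_pos: [445.4, 124.3, 10.0]
tcp_rot: [3.139, -0.0, 1.771]
contact_force: [-2.0, 0.9, 8.1]
opening: 0.687
grasp_force: 62.3
```

To row units: -0.12 m / 0.75 = -0.16, -0.11 m / 0.75 = -0.1467, 0.4 rad / 3.1416 = 0.1273.

{"method": "move_arm", "body": {"motion": [[0,0,0,0,0,-0.0667,0.05],[0,0,0,0,0,-0.1333,0.05],[0,0,0,0,0,-0.1467,0.05],[0,0,0.0637,0,-0.08,-0.1467,0.05],[0,0,0.1273,0,-0.16,-0.1467,0.05],[0,0,0.1273,0,-0.16,-0.1467,0.05]]}}

```text
clock: 16.65
eef_pos: [321.1, 98.4, 117.4]
tcp_rot: [-3.137, 0.003, 1.369]
contact_force: [1.2, 0.0, -0.3]
opening: 0.68
grasp_force: 65.7
```

```bash
cat > chk.py <<'E'
from h import *
im,d=grab_frame('top');C=cloud('top',d)
cv2.imwrite('pics/tchk.png',cv2.resize(im[190:245,125:200,::-1],(750,550),interpolation=cv2.INTER_CUBIC))
p=np.array([452.04,305.71,-.2485]);c,s=np.cos(p[2]),np.sin(p[2]);R_=np.array([[c,-s],[s,c]])
q=(C[...,:2]-p[:2])@R_
m=(np.abs(q[...,0])<45)&(q[...,1]>-81)&(q[...,1]<65)&(C[...,2]>33)&(C[...,2]<48)
print(np.arange(-80,65,3))
for xx in(-31,-10,0,10,32):
  k=m&(np.abs(q[...,0]-xx)<3);print(xx,np.histogram(q[k][:,1],np.arange(-81.5,65,3))[0])
E
python3 chk.py
```

```text
[-80 -77 -74 -71 -68 -65 -62 -59 -56 -53 -50 -47 -44 -41 -38 -35 -32 -29
 -26 -23 -20 -17 -14 -11  -8  -5  -2   1   4   7  10  13  16  19  22  25
  28  31  34  37  40  43  46  49  52  55  58  61  64]
-31 [1 2 2 2 2 2 2 2 2 1 1 4 2 0 0 4 2 3 2 2 2 2 2 1 3 3 2 3 0 0 0 0 0 0 0 0 0
 0 0 0 0 0 0 0 3 2 3 1]
-10 [2 2 2 0 0 0 1 3 2 0 0 2 2 0 0 3 3 1 2 2 0 0 0 0 0 0 2 3 1 0 0 0 0 0 0 0 0
 0 0 0 0 0 0 0 3 0 0 0]
0 [0 3 1 0 0 0 2 2 2 0 0 2 2 1 0 2 1 2 3 1 0 0 0 0 0 1 2 2 0 0 0 0 0 0 0 0 0
 0 0 0 0 0 0 0 4 0 0 0]
10 [1 3 1 0 0 0 1 3 2 0 0 3 2 0 0 3 3 1 4 2 0 0 0 0 0 0 2 3 0 0 0 0 0 0 0 0 0
 0 0 0 0 0 0 0 4 0 0 0]
32 [0 0 0 0 0 0 1 2 2 1 2 3 1 1 3 3 1 1 2 1 1 0 0 0 0 0 0 0 0 0 0 0 0 0 0 0 0
 0 0 0 0 0 0 0 6 1 3 1]
```

View pics/tchk.png

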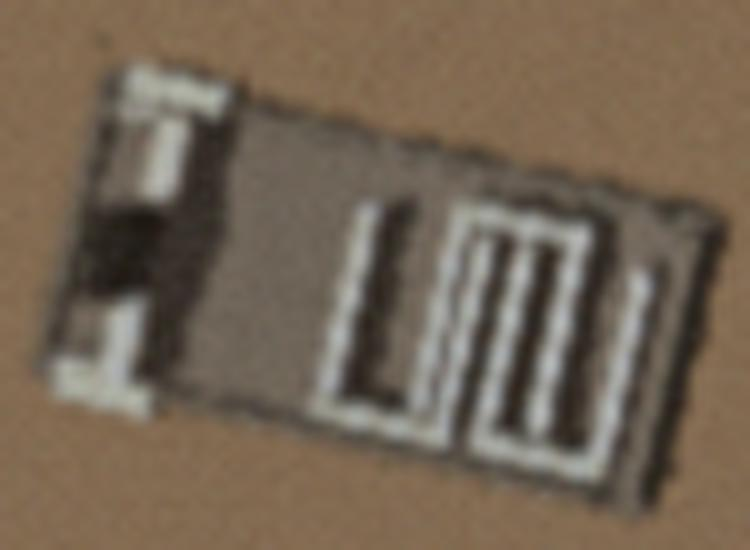

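Frame d is nested: its web is at (380,425) and its near leg is in b's slot at (430,380). There is a free gap for c's near leg. Now I'll place c.

```bash
python3 -c "
from m import *
c,s=np.cos(-.2485),np.sin(-.2485);q=np.array([[c,-s],[s,c]])@[6,18.7]+[452.04,305.71];print(q)
rows((*q,118,1.322))"
```

```text
[462.45496547 322.3598797 ]
turn [-0.0011  0.0007  0.0478] shift [ 2.46e-01  9.05e-02 -1.00e-04]
```

To row units: 0.246 m / 0.75 = 0.328, 0.22 m / 0.75 = 0.2933, 0.048 rad / 3.1416 = 0.0153.

{"method": "move_arm", "body": {"motion": [[0,0,0.0064,0.0733,0.0267,0,0.05],[0,0,0.0153,0.1467,0.0533,0,0.05],[0,0,0.0153,0.22,0.08,0,0.05],[0,0,0.0153,0.2933,0.1067,0,0.05],[0,0,0.0153,0.328,0.1207,0,0.05],[0,0,0.0153,0.328,0.1207,0.04,0.05],[0,0,0.0153,0.328,0.1207,0.0773,0.05],[0,0,0.0153,0.328,0.1207,0.0773,0.05]]}}

```text
clock: 17.7
eef_pos: [463.5, 322.7, 58.1]
tcp_rot: [-3.139, 0.003, 1.324]
contact_force: [-0.8, 0.4, -0.4]
opening: 0.679
grasp_force: 65.6
```

```bash
python3 m.py 462.45 322.36 16 1.322
```

```text
turn [-0.0028  0.0031  0.0024] shift [-0.0004 -0.0008  0.0421]
```

To row units: 0.0417 m / 0.75 = 0.0556, -0.0008 m / 0.75 = -0.0011, -0.003 rad / 3.1416 = -0.001.

{"method": "move_arm", "body": {"motion": [[-0.001,0.001,0,0,-0.0011,0.016,0.05],[-0.001,0.001,0,0,-0.0011,0.0293,0.05],[-0.001,0.001,0,0,-0.0011,0.0427,0.05],[-0.001,0.001,0,0,-0.0011,0.0507,0.05],[-0.001,0.001,0,0,-0.0011,0.0556,0.05],[-0.001,0.001,0,0,-0.0011,0.0556,0.05]]}}

```text
clock: 18.45
eef_pos: [463.3, 323.3, 18.6]
tcp_rot: [3.139, -0.003, 1.323]
contact_force: [-0.7, 0.2, -1.5]
opening: 0.679
grasp_force: 65.7
```

To row units: -0.11 m / 0.75 = -0.1467, -0.05 m / 0.75 = -0.0667.

{"method": "move_arm", "body": {"motion": [[0,0,0,0,0,0.0027,0.05],[0,0,0,0,0,0.0027,0.05],[0,0,0,0,0,0.0027,0.075],[0,0,0,0,0,0.0027,0.075],[0,0,0,0,0,0.0027,0.08],[0,0,0,0,0,-0.0667,0.085],[0,0,0,0,0,-0.1467,0.085],[0,0,0,-0.0667,-0.0667,-0.1467,0.085]]}}

```text
clock: 19.45
eef_pos: [415.0, 295.0, 133.6]
tcp_rot: [3.13, -0.013, 1.323]
contact_force: [-0.9, -0.4, -0.9]
opening: 0.997
grasp_force: 0.0
```

To row units: -0.14 m / 0.75 = -0.1867, -0.1 m / 0.75 = -0.1333.

{"method": "move_arm", "body": {"motion": [[0,0,0,-0.0667,-0.04,0,0.085],[0,0,0,-0.1333,-0.0667,0,0.085],[0,0,0,-0.1867,-0.0667,0,0.085],[0,0,0,-0.1867,-0.0667,0,0.04]]}}

```text
clock: 19.95
eef_pos: [325.2, 165.7, 128.0]
tcp_rot: [3.139, -0.002, 1.322]
contact_force: [1.1, 0.5, -1.0]
opening: 0.814
grasp_force: 0.0
```

```bash
python3 chk.py
```

```text
[-80 -77 -74 -71 -68 -65 -62 -59 -56 -53 -50 -47 -44 -41 -38 -35 -32 -29
 -26 -23 -20 -17 -14 -11  -8  -5  -2   1   4   7  10  13  16  19  22  25
  28  31  34  37  40  43  46  49  52  55  58  61  64]
-31 [1 1 2 2 2 1 2 2 3 2 2 3 2 0 0 2 2 3 2 2 2 3 2 2 3 1 3 2 1 0 0 0 0 0 0 0 0
 0 0 0 0 0 0 0 2 3 2 2]
-10 [2 2 2 0 0 0 0 4 1 0 0 3 2 0 0 2 2 1 3 1 0 0 3 3 0 1 1 3 1 0 0 0 0 2 2 0 0
 0 0 0 0 0 0 0 2 0 0 0]
0 [2 1 2 0 0 0 2 2 2 0 0 2 2 1 0 2 2 3 2 2 0 0 3 3 0 0 2 2 0 0 0 0 0 2 2 0 0
 0 0 0 0 0 0 0 3 0 0 0]
10 [1 3 1 0 0 0 0 3 2 0 0 3 2 1 0 4 1 3 3 1 0 0 1 4 0 0 2 3 0 0 0 0 0 3 2 1 0
 0 0 0 0 0 0 0 4 0 0 0]
32 [0 0 0 0 0 0 0 2 2 2 2 2 1 1 3 2 2 2 2 2 0 0 2 1 2 2 2 2 2 2 3 2 3 2 1 2 0
 0 0 0 0 0 0 0 3 4 2 1]
```

View pics/tchk.png

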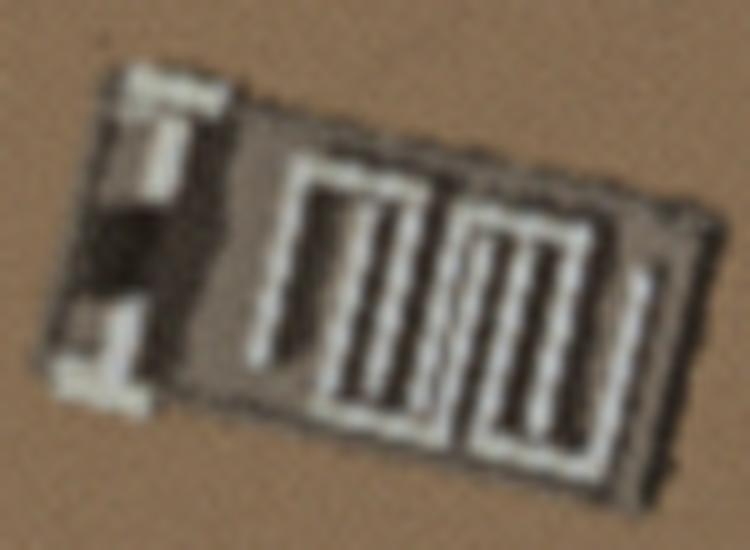

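All four frames are nested; c's web is at (355,170), with its near leg between b's and d's legs at (375,300). Next is the keeper tab at (125,250), pinched across its 26 mm width.

```bash
python3 m.py 466.2 359.4 130 1.322 466.2 359.4 48 1.322
```

```text
turn [ 0.0034 -0.0035 -0.0004] shift [ 0.2208  0.0879 -0.0006]
turn [ 0.0034 -0.0035 -0.0004] shift [0.2205 0.0876 0.0814]
```

To row units: 0.2208 m / 0.75 = 0.2944, 0.165 m / 0.75 = 0.22.

{"method": "move_arm", "body": {"motion": [[0,0,0,0.0733,0.0293,-0.0013,0.07],[0,0,0,0.1467,0.0587,-0.0013,0.07],[0,0,0,0.22,0.088,-0.0013,0.07],[0,0,0,0.2944,0.1173,-0.0013,0.07],[0,0,0,0.2944,0.1173,-0.0013,0.07],[0,0,0,0.2944,0.1173,-0.0013,0.07]]}}

```text
clock: 20.75
eef_pos: [465.4, 360.6, 129.1]
tcp_rot: [3.14, -0.002, 1.324]
contact_force: [-0.1, -0.3, -0.1]
opening: 0.821
grasp_force: 0.0
```

```bash
python3 m.py 466.2 359.4 48 1.322
```

```text
turn [ 0.0018 -0.0017  0.0022] shift [-0.0011  0.0009  0.0811]
```

To row units: 0.081 m / 0.75 = 0.108, 0.07 m / 0.75 = 0.0933.

{"method": "move_arm", "body": {"motion": [[0,0,0,-0.0013,0.0013,0.0533,0.07],[0,0,0,-0.0013,0.0013,0.0933,0.07],[0,0,0,-0.0013,0.0013,0.108,0.07],[0,0,0,-0.0013,0.0013,0.108,0.02],[0,0,0,-0.0013,0.0013,0.108,0.02],[0,0,0,-0.0013,0.0013,0.108,0.02],[0,0,0,-0.0013,0.0013,0.108,0.02],[0,0,0,-0.0013,0.0013,0.108,0.02]], "grip_force": 30}}

```text
clock: 21.75
eef_pos: [467.5, 359.6, 50.2]
tcp_rot: [3.138, -0.004, 1.323]
contact_force: [-3.1, -0.1, 7.6]
opening: 0.293
grasp_force: 31.8
```

To row units: -0.0265 m / 0.75 = -0.0353, -0.004 m / 0.75 = -0.0053.

{"method": "move_arm", "body": {"motion": [[0,0,0,-0.0053,0,0,0.02],[0,0,0,-0.012,0,0,0.02],[0,0,0,-0.0187,0,0,0.02],[0,0,0,-0.0253,0,0,0.02],[0,0,0,-0.0293,0,0,0.02],[0,0,0,-0.0327,0,0,0.02],[0,0,0,-0.0353,0,0,0.02],[0,0,0,-0.0353,0,0,0.02]]}}

```text
clock: 22.75
eef_pos: [461.0, 334.2, 50.2]
tcp_rot: [3.138, -0.005, 1.323]
contact_force: [-2.7, 1.0, 7.8]
opening: 0.3
grasp_force: 31.9
```

To row units: -0.003 m / 0.75 = -0.004, -0.0015 m / 0.75 = -0.002.

{"method": "move_arm", "body": {"motion": [[0,0,0,-0.002,0,0,0.02],[0,0,0,-0.004,0,0,0.02],[0,0,0,-0.004,0,0,0.02]]}}

```text
clock: 23.12
eef_pos: [460.3, 331.5, 50.2]
tcp_rot: [3.138, -0.005, 1.323]
contact_force: [-3.5, 2.3, 8.3]
opening: 0.29
grasp_force: 31.8
```

```bash
python3 chk.py
```

```text
[-80 -77 -74 -71 -68 -65 -62 -59 -56 -53 -50 -47 -44 -41 -38 -35 -32 -29
 -26 -23 -20 -17 -14 -11  -8  -5  -2   1   4   7  10  13  16  19  22  25
  28  31  34  37  40  43  46  49  52  55  58  61  64]
-31 [1 2 2 2 2 1 2 4 0 3 2 3 2 0 0 2 2 2 3 3 1 3 3 1 3 4 2 3 0 0 0 0 0 0 3 3 0
 0 0 0 0 0 0 0 0 0 0 0]
-10 [2 2 2 0 0 0 1 3 1 0 0 3 2 1 0 3 3 0 2 2 0 1 2 2 0 0 2 3 1 0 0 0 0 2 3 2 0
 0 0 0 0 0 0 0 0 0 0 0]
0 [3 4 1 0 0 0 1 3 2 0 0 2 2 1 0 2 2 2 2 2 0 1 3 2 0 0 2 3 0 0 0 0 1 2 3 2 0
 0 0 0 0 0 0 0 0 0 0 0]
10 [1 3 1 0 0 0 1 3 2 0 0 3 2 1 0 5 1 3 2 2 0 1 2 1 0 0 2 3 0 0 0 0 2 2 2 0 0
 0 0 0 0 0 0 0 0 0 0 0]
32 [0 0 0 0 0 0 0 2 2 1 2 3 2 1 1 4 1 2 2 2 0 1 2 2 3 2 2 2 3 3 2 2 2 2 3 4 1
 1 0 0 0 0 0 0 0 0 0 0]
```

The keeper now touches the last frame: the force rises and the leg shifted slightly. Release and retreat.

To row units: -0.17 m / 0.75 = -0.2267, -0.12 m / 0.75 = -0.16.

{"method": "move_arm", "body": {"motion": [[0,0,0,0,0,0,0.05],[0,0,0,0,0,0,0.05],[0,0,0,0,0,-0.04,0.05],[0,0,0,0,0,-0.12,0.05],[0,0,0,0,0,-0.16,0.05],[0,0,0,-0.08,-0.0267,-0.16,0.05],[0,0,0,-0.16,-0.0533,-0.16,0.05],[0,0,0,-0.2267,-0.08,-0.16,0.05]]}}

```text
clock: 24.18
eef_pos: [358.1, 178.4, 168.0]
tcp_rot: [3.139, -0.002, 1.324]
contact_force: [-0.9, -1.1, 0.9]
opening: 0.585
grasp_force: 0.0
```

To row units: -0.06 m / 0.75 = -0.08, -0.04 m / 0.75 = -0.0533.

{"method": "move_arm", "body": {"motion": [[0,0,0,-0.0133,-0.0533,0,0.05],[0,0,0,-0.0133,-0.08,0,0.05],[0,0,0,-0.0133,-0.08,0,0.05]]}}

```text
clock: 24.55
eef_pos: [298.1, 184.9, 168.0]
tcp_rot: [3.139, -0.003, 1.324]
contact_force: [-0.2, -0.3, 0.2]
opening: 0.583
grasp_force: 0.0
```

```bash
python3 chk.py
```

```text
[-80 -77 -74 -71 -68 -65 -62 -59 -56 -53 -50 -47 -44 -41 -38 -35 -32 -29
 -26 -23 -20 -17 -14 -11  -8  -5  -2   1   4   7  10  13  16  19  22  25
  28  31  34  37  40  43  46  49  52  55  58  61  64]
-31 [1 1 3 2 2 1 2 2 2 2 2 4 2 0 0 2 3 2 3 2 3 2 2 3 2 3 3 2 1 0 0 0 0 0 2 2 4
 1 1 0 0 0 0 0 0 0 0 0]
-10 [2 2 2 0 0 0 1 4 0 0 0 3 2 0 0 2 3 2 3 2 0 0 3 2 0 0 2 2 1 0 0 0 2 2 4 1 0
 0 0 0 0 0 0 0 0 0 0 0]
0 [1 2 2 0 0 0 2 2 2 0 0 2 2 1 0 2 3 2 3 1 0 1 2 2 0 0 2 2 0 0 0 0 0 5 2 1 0
 0 0 0 0 0 0 0 0 0 0 0]
10 [2 2 1 0 0 0 2 4 2 0 0 4 2 1 0 2 1 3 2 1 0 1 2 3 0 0 2 4 0 0 0 0 2 0 5 2 0
 0 0 0 0 0 0 0 0 0 0 0]
32 [0 0 0 0 0 0 0 2 2 1 2 2 2 2 2 3 0 2 1 3 0 1 3 2 2 2 2 2 3 2 2 4 2 3 1 4 2
 2 0 0 0 0 0 0 0 0 0 0]
```

View pics/tchk.png

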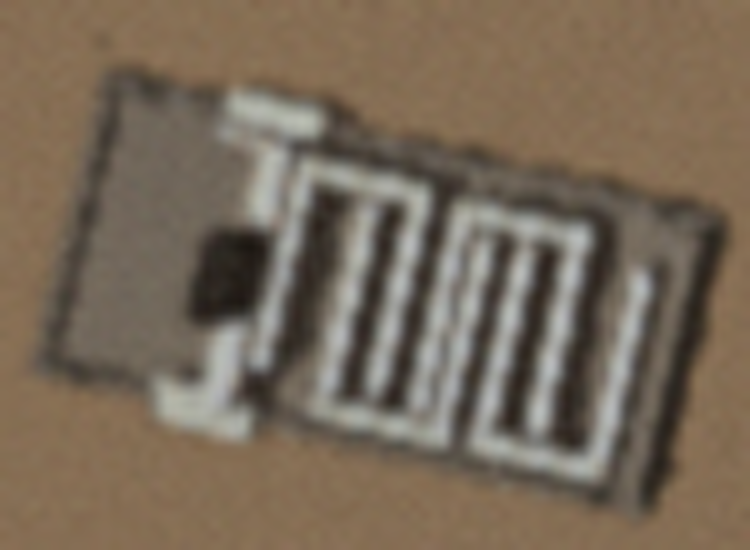

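The keeper bar, at about (255,260), lies directly against the last frame's leg, all four frames are nested, and the arm is clear. I'll hand the job in.

```bash
python3 -c "
from rig import order;print(order.sign_off())"
```

```text
the job is handed in; nothing more can be done
None
```

The three loose frames are nested behind the first in the tray, the keeper is slid up against the last one, and the job was handed in at about 25 s; the sign-off returned no verdict.

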